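# Register the tube rack on the scanner and start the scan

## Task

Gently push the orange-capped tube rack along the scanner bed, never lifting it, until it lies square in the yellow registration corner, flush against both the far rail and the left stop as seen from the robot, then press the round green scan key fully down and let it come back up. Do not press the red power key, and leave the single tube standing on the scanner and everything else on the bench where it is.

Things in the scene. Friction and masses are not known exactly. Their poses are not given: they have to be found in the camera images.
- scanner: flatbed tube-rack scanner, fixed on the bench: white box 280 (x) x 320 (y) x 70 mm high, turned up to 13 degrees. Origin: centre of its underside, at bench height; z up, x away from the robot (the keys lie along its -x edge), y to its left. Its top is the flat bed, 70 mm above the origin, open but for the keys, the rail and the stop
- stop_corner (a point): registration corner, where far rail and left stop meet, at bed height (scanner x 105, y 125, z 70 mm); axes as the scanner's. The yellow far rail runs along y, rack-side face at scanner x = 105, from y = -95 to 133 mm; the left stop runs along x, rack-side face at y = 125, from x = 0 to 113 mm. Both 8 mm thick, 12 mm high
- rack: blue tube rack with orange (some white) screw caps, loose on the bed, 0.17 to 0.34 kg: 85.5 mm (its x) x 127.8 mm (its y), upright walls 30 mm high, caps to 44 mm above its underside. Origin: centre of its underside. Starts 22 to 67 mm short of home in x, 31 to 86 mm in y, turned up to 16 degrees; home: origin at scanner x 62, y 61 mm, axes parallel to the scanner's
- rack_corner (a point): bottom corner of the rack at its +x, +y end (85.5/2, 127.8/2 mm from the rack's origin), the one that goes into the registration corner; axes as the rack's
- scan_key_top (a point): centre of the top face of the green round scan key on the scanner, 29 mm across, 8 mm above the bed when up, at scanner x = -112, y = -20 mm; z axis up. It is pressed straight down
- scan_key (a joint): travel of the green scan key: 0 up, 0.004 m fully down; sprung, about 1.5 N to start and 4.5 N to hold it fully down, returns by itself
- power_key_top (a point): centre of the top face of the red power key, 19 mm across, 8 mm above the bed, at scanner x = -112, y = -105 mm; not to be pressed
- power_key (a joint): travel of the red power key: 0 up, 0.004 m down; same spring
- stray_tube: single amber tube with blue cap standing loose on the scanner's control strip left of the keys, 17.6 mm across, 42 mm tall, origin at the centre of its underside; leave it standing
- spare_rack: grey tube rack with yellow caps on the bench beside the scanner, 85.5 x 127.8 x 44 mm, origin at the centre of its underside; leave it
- tip_box: blue pipette-tip box with clear lid on the bench beside the scanner, 83 x 121 x 76 mm, origin at the centre of its underside; leave it
- buffer_bottle: white bottle with blue cap, 60 mm across, 115 mm tall, on the bench, origin at the centre of its underside; leave it
- beaker: glass beaker, 72 mm across, 85 mm tall, on the bench, origin at the centre of its underside; leave it
- marker: white marker pen with black cap lying on the bench to the right of the robot, 120 x 13 x 13 mm, long axis its x, origin at the centre of its underside; leave it
There are look-alikes about, which are no part of the job. What is shaped like the rack but black, pink or turquoise is not meant.

How it is judged:
On the way, in this order (a step that is already met when the one before it is completed fails the run):
1. the rack lies square in the registration corner, against the far rail and the left stop (x of rack_corner in the frame of stop_corner between -0.003 and 0.003 m and y of rack_corner in the frame of stop_corner between -0.003 and 0.003 m and z of rack_corner in the frame of stop_corner below 0.003 m and angle between the x axis of rack and the x axis of scanner, either way round below 0.03 rad and angle between rack's own z axis and vertical below 0.05 rad), for 0.2 s.
2. then the green scan key is pressed down with the rack still home (all of step 1 and value of joint scan_key above 0.003 m), for 0.05 s.
At the end, for the whole second after the job is handed in: The orange-capped rack rests flat on the scanner bed with its corner within 3 mm of the registration corner along both the rail and the stop, square to within 0.03 rad and still; the scan key has been pressed at least 3 mm after that and is up again (less than 1 mm down) (all of step 1 and value of joint scan_key below 0.001 m and linear speed of rack below 0.01 m/s); the robot touches nothing.
It fails at once if the rack is lifted off the scanner bed (more than 6 mm) or tipped up (z of rack in the frame of scanner above 0.076 m or angle between rack's own z axis and vertical above 0.12 rad).
It fails at once if the rack is rammed or squeezed (more than 60 N in all from the fingers) (contact force between the fingers and rack above 60 N).
It fails at once if the power key is pressed (value of joint power_key above 0.002 m).
It fails at once if the single tube on the scanner is shifted more than 12 mm or tipped (distance of stray_tube from where it was at the start of the episode above 0.012 m or angle between stray_tube's own z axis and vertical above 0.25 rad).
It fails at once if the other rack, tip box, bottle, beaker or marker on the bench is shifted more than 12 mm or tipped (distance of any of spare_rack, tip_box, buffer_bottle, beaker, marker from where it was at the start of the episode above 0.012 m or angle between any of spare_rack, tip_box, buffer_bottle, beaker's own z axis and vertical above 0.25 rad).
It also fails if it takes over 51 s, if anything falls off the work surface, if the arm or the gripper's body presses on something with over 40 N, if the wrist force passes 120 N, or if a joint passes its speed limit or range.

## Robot

A 6-joint arm with a two-finger parallel gripper is mounted at the origin on the work surface. World frame = base frame: x ahead of the robot, y to its left, z up, the work surface at z = 0. Lengths are in m, angles in rad, forces in N, time in s.
With the tool pointing down it reaches from about 0.25 to 0.725 m from the base axis. Payload 4 kg.
Tool frame: the origin (TCP) lies on the front face of the gripper's body, between the roots of the fingers; the fingertips stand 73 mm ahead of it and the grasp point (between the pads) lies 54 mm ahead of it; z points along the fingers, y is the direction in which the jaws open and shut (so a half turn about z gives the same grasp; the last joint's range is limited). The gripper opens to 85 mm and grips with 20 to 120 N. Pads are 22 mm wide; open, the fingers measure 114 mm over their backs; the gripper's body (76 mm by 85 mm) begins 54 mm behind the grasp point. The pads swing forward as they close: fully open they stand 13 mm farther back than shut.
Start: joints at [1.125, 0.241, 0.005, 1.335, 0, 1.571], TCP at [0.216, 0.451, 0.304] pointing down, gripper open.
Joint ranges: [-2.72, 2.72], [-1.05, 1.87], [-1.09, 1.28], [-1.99, 2.15], [-1.42, 1.44], [-3.14, 3.14]. Speed limits (rad/s): [2.79, 2.79, 3.14, 3.14, 3.14, 3.14].

## Interface

Orientations are given as [roll, pitch, yaw] about the fixed x, y, z axes, in that order (R = Rz(yaw) Ry(pitch) Rx(roll)).
In Python, from plant import r, optics, ticket gives the robot as it stands.
- The arm moves only by the tool servo_tool, never from a script. Its argument "rows" is one flat list of numbers, 7 for each row, row after row: the shift along the tool's x, y, z in mm, then the turn, a rotation vector about the tool's x, y, z in degrees, then the closure, from 0 (fully open) to 1 (shut). In form: [dx, dy, dz, rx, ry, rz, gripper, dx, dy, dz, rx, ry, rz, gripper, ...]. A call has exactly 5 rows; each row is the pose to reach, as a shift and turn from the pose commanded when the call began, along the tool's axes at that moment; what a row does not reach only later rows make up. A row lasts 1/12 s, in which the tool goes at most 41.7 mm and 7.16 degrees, less where a joint would pass 70% of its speed; a pose out of reach is approached as far as the arm can. A call with a gripper value outside its range is refused whole. The fingers move at their own pace and stop on an object; "newtons" is the grip in N (left out, the last holds). Time passes only in rows, so rows that repeat a pose let the fingers close, or fill a call up. It gives the time, the measured TCP pose, the force and the opening at its end, in the units of the state.
- r.get_obs(): the state, without advancing time (a new reading comes with each control period).
- optics.grab_frame(name): name is "side" or "top"; returns a dict with "image" (480x640x3 uint8, red, green, blue), "camera_matrix" (3x3 intrinsics, pixels), "k1" (the pictures are not rectified: a ray, as slopes to the right and down, at radius r is drawn at 1 + k1 r^2 times it, then the intrinsics apply), "R" (3x3) and "t" (3): a world point X has camera coordinates R X + t. Camera axes: x right, y down, z forward; pixel columns grow to the right and rows downward; lengths in m; the calibration is good to about 2 mm. A picture is of the moment at which its call begins. There is no depth.
- ticket.close_job(): hands the job in, once; it reports no verdict.
The state is a dict: "t": time; "joints": joint angles; "dq": joint speeds; "joint_efforts": joint torques, N m; "eef_pos": TCP position; "orientation": TCP orientation; "force": force on the tool from outside, world axes, zero at the start; "moment": the same for the moment, N m; "gripper_width": finger opening in m.
Only numpy, scipy, OpenCV 4.12 (cv2) and the standard library are available. Lean on these libraries where they do the work, as an engineer would, in place of code of your own. Each camera call takes 0.05 s, during which the arm holds its last target. There are 200 camera calls.

## Working session

There is one attempt and no reset: what is moved stays moved. The work goes in short steps, Python scripts to look and compute and a tool call to move; the robot and the scene stay as the last step left them, time stands still between calls to the robot, and variables do not carry over. Pictures are saved under pics/ and viewed, about 8 in all and at most 12, crops included, and the job is handed in when it is done.

Besides the shell and the picture viewer there is one more tool, called after "Emit:" by a JSON object that holds its "op" and its "data", one argument or row to a line. servo_tool: Moves the arm, as the interface text tells. Its arguments: {"type":"object","properties":{"rows":{"type":"array"},"newtons":{"type":"number"}},"required":["rows"]}

```bash
ls; mkdir -p pics; python3 - <<'E'
from plant import r, optics
import cv2,pickle
print(r.get_obs())
for n in("top","side"):
    f=optics.grab_frame(n); pickle.dump(f,open(f"{n}0.pkl","wb"))
    print(n,f["camera_matrix"].tolist(),f["k1"],f["R"].tolist(),f["t"].tolist())
    cv2.imwrite(f"pics/{n}0.png",f["image"][:,:,::-1])
E
```

```text
pics
{'t': 0.0, 'joints': array([1.12501263e+00, 2.41416046e-01, 3.70978365e-03, 1.33522185e+00,
       1.00040192e-05, 1.57080970e+00]), 'dq': array([ 0.00095958,  0.00115578,  0.00077178,  0.00032718, -0.00026175,
        0.00223722]), 'joint_efforts': array([-4.17598517e-05, -3.72321761e+01,  2.52406704e+01,  1.69132400e-02,
       -1.45476197e-04,  2.99002018e-06]), 'eef_pos': array([0.21536764, 0.45069213, 0.30300577]), 'orientation': array([-3.13946087e+00, -9.97548608e-06,  2.69579556e+00]), 'force': array([ 0.13972025, -0.554505  , -0.3619169 ]), 'moment': array([ 0.01457106,  0.06967957, -0.01694027]), 'gripper_width': 0.08533915200135528}
top [[587.5917210314021, 0.0, 325.7648187904796], [0.0, 587.5917210314021, 248.4717993343263], [0.0, 0.0, 1.0]] -0.11004899992791921 [[-0.05317736155487593, -0.9985834738082027, -0.0017927786268008858], [-0.9770920453907228, 0.052403194037266794, -0.2062644906154869], [0.20606625888833843, -0.009216891657998409, -0.9784946325125802]] [0.027687370225905582, 0.5049061357784054, 1.426814469559345]
side [[448.01743254218735, 0.0, 319.4002559528992], [0.0, 448.01743254218735, 233.27434840798304], [0.0, 0.0, 1.0]] 0.0002741887275909947 [[0.9890400171206872, -0.1472597758696304, 0.010695931223476212], [-0.10159509379959009, -0.7313275584372756, -0.6744171106859808], [0.10713674182913908, 0.6659388565634237, -0.7382730916600149]] [-0.5127530900208451, 0.10229714851899065, 1.0450321712731734]
```

View pics/top0.png

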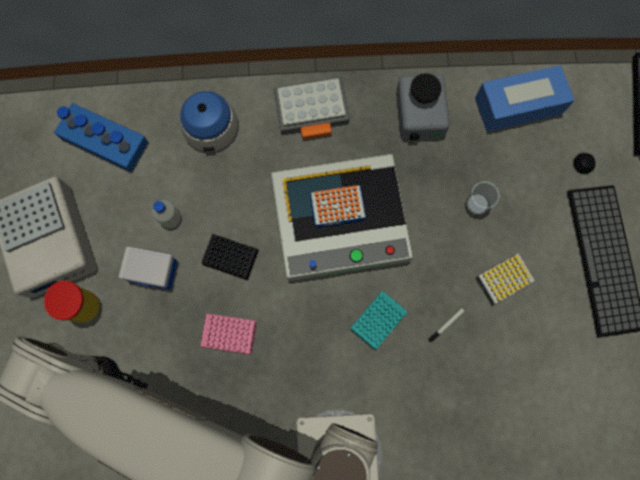

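View pics/side0.png

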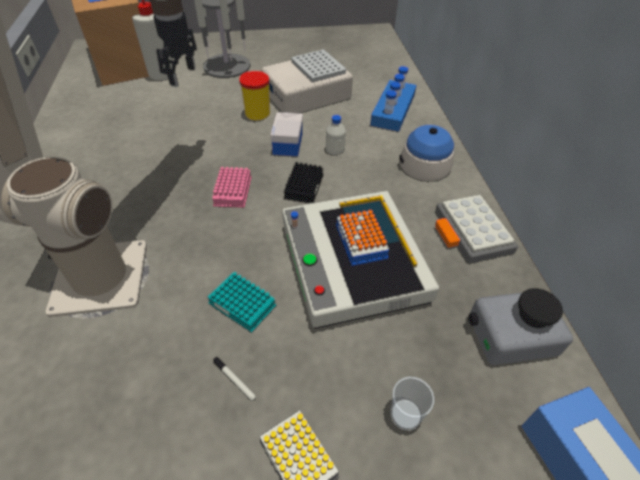

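```bash
cat > h.py <<'E'
import cv2,numpy as np,pickle
from plant import r,optics
def cast(f,uv,z):
    uv=np.asarray(uv,float).reshape(-1,1,2)
    n=cv2.undistortPoints(uv,f["camera_matrix"],np.array([f["k1"],0,0,0.])).reshape(-1,2)
    d=np.c_[n,np.ones(len(n))]@f["R"]; c=-f["R"].T@f["t"]
    return c+d*((z-c[2])/d[:,2])[:,None]
def mask(f,lo,hi,roi):
    h=cv2.cvtColor(f["image"],cv2.COLOR_RGB2HSV); m=cv2.inRange(h,lo,hi)
    o=np.zeros_like(m);x0,y0,x1,y1=roi;o[y0:y1,x0:x1]=m[y0:y1,x0:x1];return o
def cen(m):
    n,l,s,c=cv2.connectedComponentsWithStats(m); i=1+np.argmax(s[1:,4]); return c[i],s[i,4],(l==i)
R={"top":(265,145,420,285),"side":(275,185,440,325)}
COL={"green":((45,120,60),(80,255,255)),"red":((172,120,80),(180,255,255)),"orange":((3,150,120),(15,255,255)),"yellow":((19,120,90),(32,255,255)),"blue":((100,120,60),(125,255,255))}
E
python3 - <<'E'
from h import *
for n in("top","side"):
    f=pickle.load(open(n+"0.pkl","rb"))
    for c in("green","red"):
        m=mask(f,*COL[c],R[n]); u,a,_=cen(m); print(n,c,u.round(1),a,cast(f,[u],.078).round(4))
    m=mask(f,*COL["orange"],R[n]); p=cv2.findNonZero(m)[:,0]; w=cast(f,p,.114)[:,:2]
    rc=cv2.minAreaRect(np.float32(w*1000)); print(n,"orange",len(p),rc, cv2.minAreaRect(p))
    m=mask(f,*COL["yellow"],R[n]); p=cv2.findNonZero(m)[:,0];w=cast(f,p,.082)[:,:2]; print("yellow",len(p),cv2.minAreaRect(np.float32(w*1000)))
    m=mask(f,*COL["blue"],R[n]);k,l,s,c=cv2.connectedComponentsWithStats(m);print([(c[i].round(1).tolist(),int(s[i,4])) for i in range(1,k) if s[i,4]>8])
    x0,y0,x1,y1=R[n]; im=cv2.resize(f["image"][y0:y1,x0:x1,::-1],None,fx=4,fy=4,interpolation=cv2.INTER_CUBIC)
    cv2.imwrite(f"pics/{n}1.png",im)
E
```

```text
top green [355.9 255.2] 115 [[ 0.4795 -0.0726  0.078 ]]
top red [387. 247.] 1 [[ 0.4959 -0.1508  0.078 ]]
top orange 428 ((604.4555053710938, -33.65709686279297), (77.52166748046875, 100.35609436035156), 6.76881217956543) ((337.5368957519531, 203.3758544921875), (30.47035789489746, 40.78162384033203), 79.99201965332031)
yellow 360 ((643.1376953125, -15.26123046875), (110.85566711425781, 223.2985382080078), 6.216359615325928)
[([311.2, 206.9], 30), ([349.9, 220.4], 10), ([312.2, 263.4], 40)]
side green [309.3 258.8] 120 [[ 0.4836 -0.0763  0.078 ]]
side red [315. 292.] 1 [[ 0.4837 -0.1657  0.078 ]]
side orange 988 ((678.9940185546875, -30.034378051757812), (219.7279815673828, 108.91529083251953), 5.742526054382324) ((390.8724365234375, 224.8917236328125), (36.92403030395508, 96.8506088256836), 80.13418579101562)
yellow 483 ((646.7404174804688, -19.804481506347656), (111.33390808105469, 229.4267578125), 6.063418388366699)
[([294.1, 214.4], 38), ([336.9, 226.4], 14), ([365.1, 256.4], 405)]
```

View pics/top1.png

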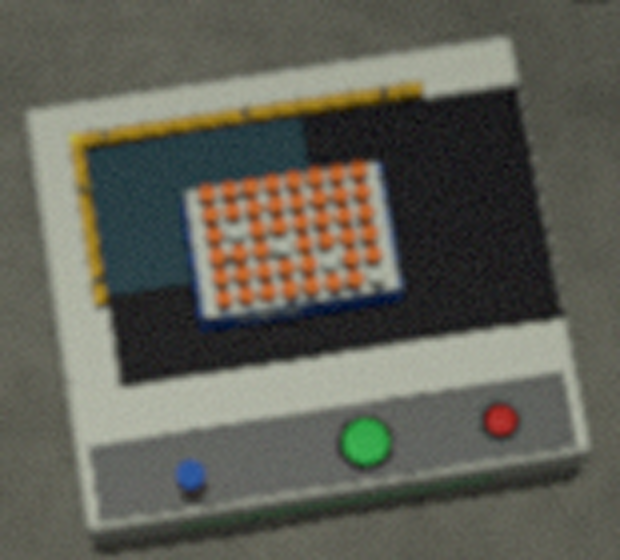

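Candidates in the top view: orange-capped rack (338,205), yellow spare (505,278), pink (228,333), black (230,256), turquoise (379,320), large grey (312,105). By colour and position on the bed I choose (338,205), and the close crop confirms it: orange and white caps, blue walls, nearly parallel to the rails. The scan key is at (356,255), the power key at (390,250) and the stray tube at (312,263).

Emit:
{"op": "servo_tool", "data": {
  "rows": [-33,-21,0,0,0,-6.4,0,-66,-42,0,0,0,-12.8,0,-99,-63,0,0,0,-19.2,0,-132,-84,0,0,0,-25.6,0,-165,-105,0,0,0,-32,0]
}}

```text
t: 0.52
eef_pos: [0.3151, 0.2911, 0.3035]
orientation: [-3.141, -0.001, -3.044]
force: [0.2, -0.4, -0.3]
gripper_width: 0.0853
```

```bash
cat >> h.py <<'E'
# scanner frame estimate (mm)
SO=np.array([590.5,-42.]);SY=np.radians(6.3)
RS=np.array([[np.cos(SY),-np.sin(SY)],[np.sin(SY),np.cos(SY)]])
def toS(w): return (np.asarray(w)[...,:2]*1000-SO)@RS
def st(tgt=None,yaw=None,z=None):
    from scipy.spatial.transform import Rotation as Q
    o=r.get_obs();T=Q.from_euler("xyz",o["orientation"]).as_matrix();p=o["eef_pos"]
    print("t%.2f"%o["t"],"S",toS(p).round(1),"z",(p[2]*1000).round(1),"toolx ang",np.degrees(np.arctan2(T[1,0],T[0,0])-SY).round(2),"F_S",(RS.T@o["force"][:2]).round(1),o["force"][2].round(1),"w",round(o["gripper_width"],4),"q1,6",o["joints"][[0,5]].round(2))
    if tgt is not None:
        w=(SO+RS@np.array(tgt))/1000; d=np.r_[w-p[:2],(z/1000-p[2]) if z else 0]; print("tool shift mm",(T.T@d*1000).round(1))
E
python3 - <<'E'
from h import *
st((-72,7),z=230)
f=pickle.load(open("top0.pkl","rb"))
pk=np.array([[186,188],[380,160],[402,290],[203,317]])/4+[265,145]-.375
for z in(.1,.105): print(z,toS(cast(f,pk,z)).round(1).tolist())
pk=np.array([[89,148],[420,100]])/4+[265,145]-.375
print(toS(cast(f,pk,.07)).round(1).tolist())
pk=np.array([[365,441],[500,420],[190,473]])/4+[265,145]-.375
print(toS(cast(f,pk,.078)).round(1).tolist(),toS(cast(f,pk[2:],.112)))
pk=np.array([[28,110],[512,38],[588,447],[92,527]])/4+[265,145]-.375
print(toS(cast(f,pk,.07)).round(1).tolist())
E
```

```text
t0.52 S [-237.2  361.4] z 303.5 toolx ang -180.69 F_S [ 0.1 -0.4] -0.3 w 0.0853 q1,6 [0.75 0.65]
tool shift mm [-169.5 -352.3   73.7]
0.1 [[59.1, 65.8], [57.5, -56.6], [-27.4, -55.3], [-24.4, 68.5]]
0.105 [[57.6, 65.9], [55.9, -56.0], [-28.6, -54.7], [-25.6, 68.6]]
[[105.1, 122.0], [102.5, -92.3]]
[[-113.0, -18.1], [-113.5, -102.9], [-115.2, 91.6]] [[-121.55779512   91.76167209]]
[[136.9, 156.9], [134.6, -158.8], [-137.8, -155.0], [-137.3, 156.5]]
```

Emit:
{"op": "servo_tool", "data": {
  "rows": [-16,-35,8,0,0,0,0,-33,-71,16,0,0,0,0,-50,-106,24,0,0,0,0,-66,-141,32,0,0,0,0,-83,-176,40,0,0,0,0]
}}

```text
t: 0.93
eef_pos: [0.4138, 0.1234, 0.2634]
orientation: [3.142, -0.0, -3.049]
force: [0.8, 1.0, -0.2]
gripper_width: 0.0856
```

Emit:
{"op": "servo_tool", "data": {
  "rows": [-16,-35,6,0,0,0,0,-33,-71,12,0,0,0,0,-50,-106,18,0,0,0,0,-66,-141,24,0,0,0,0,-83,-176,30,0,0,0,0]
}}

```text
t: 1.35
eef_pos: [0.5127, -0.0443, 0.2332]
orientation: [3.141, -0.001, -3.05]
force: [0.7, 0.8, 0.8]
gripper_width: 0.0855
```

```bash
sed -i 's/radians(6.3)/radians(5.9)/' h.py; python3 - <<'E'
from h import *
st((-75,6),z=153)
E
```

```text
t1.35 S [-77.6   5.8] z 233.2 toolx ang -180.64 F_S [0.8 0.8] 0.8 w 0.0855 q1,6 [-0.09 -0.18]
tool shift mm [-2.7  0.2 80.2]
```

Emit:
{"op": "servo_tool", "data": {
  "rows": [0,0,20,0,0,-0.6,0,0,0,40,0,0,-0.6,0,0,0,60,0,0,-0.6,0,0,0,74,0,0,-0.6,0,0,0,80,0,0,-0.6,0]
}}

```text
t: 1.77
eef_pos: [0.5107, -0.0424, 0.1511]
orientation: [3.141, -0.005, -3.039]
force: [-0.2, 0.1, -0.4]
gripper_width: 0.0855
```

Emit:
{"op": "servo_tool", "data": {
  "rows": [-6,0,0,0,0,0,0,-12,0,0,0,0,0,0,-18,0,0,0,0,0,0,-22,0,0,0,0,0,0,-25,0,0,0,0,0,0]
}}

```text
t: 2.18
eef_pos: [0.5389, -0.0396, 0.155]
orientation: [-3.141, 0.003, -3.039]
force: [0.2, -1.0, 0.1]
gripper_width: 0.0856
```

```bash
python3 - <<'E'
from h import *
st()
f=optics.grab_frame("top");g=optics.grab_frame("side")
a=cv2.resize(f["image"][145:285,265:420,::-1],(620,560),interpolation=cv2.INTER_CUBIC)
b=cv2.resize(g["image"][185:325,275:440,::-1],None,fx=3,fy=3,interpolation=cv2.INTER_CUBIC)
cv2.imwrite("pics/s2.png",b)
cv2.imwrite("pics/t2.png",a)
E
```

```text
t2.18 S [-51.1   7.7] z 155.0 toolx ang -180.0 F_S [ 0.1 -1. ] 0.1 w 0.0856 q1,6 [-0.07 -0.18]
```

View pics/s2.png

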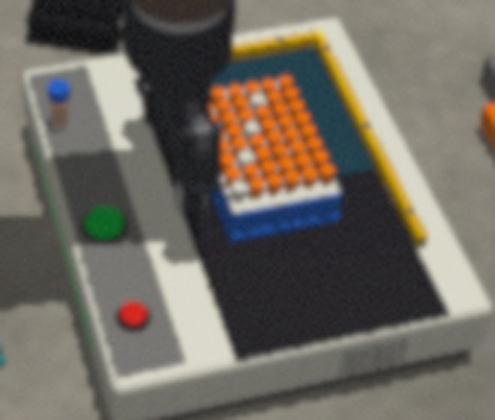

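The side crop shows the open fingers standing low in front of the rack's near face (finger about (195,200), rack (275,160)). The tube (58,100) and keys are clear. Pushing on in x.

Emit:
{"op": "servo_tool", "data": {
  "rows": [-5,0,0,0,0,0,0,-10,0,0,0,0,0,0,-15,0,0,0,0,0,0,-20,0,0,0,0,0,0,-25,0,0,0,0,0,0]
}}

```text
t: 2.7
eef_pos: [0.5622, -0.0372, 0.1539]
orientation: [3.142, -0.001, -3.039]
force: [-2.8, -0.7, 2.3]
gripper_width: 0.0855
```

Emit:
{"op": "servo_tool", "data": {
  "rows": [-4,0,0,0,0,0,0,-8,0,0,0,0,0,0,-12,0,0,0,0,0,0,-16,0,0,0,0,0,0,-20,0,0,0,0,0,0]
}}

```text
t: 3.12
eef_pos: [0.5824, -0.0351, 0.1539]
orientation: [3.142, -0.0, -3.039]
force: [-1.8, 0.2, 0.4]
gripper_width: 0.0854
```

```bash
python3 - <<'E'
from h import *
st()
f=optics.grab_frame("top")
a=cv2.resize(f["image"][145:285,265:420,::-1],(620,560),interpolation=cv2.INTER_CUBIC)
cv2.imwrite("pics/t3.png",a)
E
```

```text
t3.12 S [-7.3  7.7] z 153.9 toolx ang -180.02 F_S [-1.7  0.4] 0.4 w 0.0854 q1,6 [-0.06 -0.16]
```

View pics/t3.png

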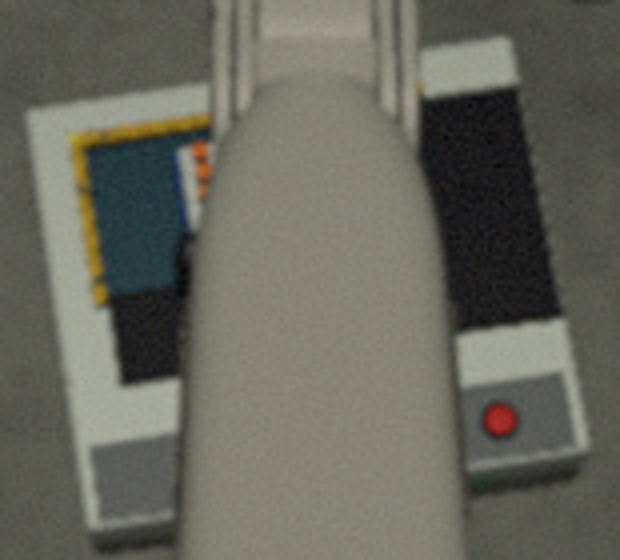

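The rack has advanced squarely (its left edge is now at (182,150) in the crop) with about 2 N. The arm hides the rest of it. Finishing the x push slowly.

Emit:
{"op": "servo_tool", "data": {
  "rows": [-2,0,0,0,0,0,0,-4,0,0,0,0,0,0,-6,0,0,0,0,0,0,-8,0,0,0,0,0,0,-10,0,0,0,0,0,0]
}}

```text
t: 3.58
eef_pos: [0.5922, -0.0341, 0.1539]
orientation: [3.142, 0.0, -3.039]
force: [-0.9, 0.1, -0.0]
gripper_width: 0.0853
```

Emit:
{"op": "servo_tool", "data": {
  "rows": [-0.5,0,0,0,0,0,0,-1,0,0,0,0,0,0,-1.5,0,0,0,0,0,0,-2,0,0,0,0,0,0,-2.5,0,0,0,0,0,0]
}}

```text
t: 4.0
eef_pos: [0.5946, -0.0339, 0.1539]
orientation: [3.142, 0.0, -3.039]
force: [-1.1, -0.1, 0.5]
gripper_width: 0.0853
```

Emit:
{"op": "servo_tool", "data": {
  "rows": [-0.5,0,0,0,0,0,0,-1,0,0,0,0,0,0,-1.5,0,0,0,0,0,0,-2,0,0,0,0,0,0,-2,0,0,0,0,0,0]
}}

```text
t: 4.42
eef_pos: [0.5967, -0.0336, 0.1539]
orientation: [-3.142, 0.0, -3.039]
force: [-0.4, -0.2, -1.0]
gripper_width: 0.0856
```

Emit:
{"op": "servo_tool", "data": {
  "rows": [-0.6,0,0,0,0,0,0,-1.2,0,0,0,0,0,0,-1.8,0,0,0,0,0,0,-2.4,0,0,0,0,0,0,-3,0,0,0,0,0,0]
}}

```text
t: 4.83
eef_pos: [0.5996, -0.0333, 0.1539]
orientation: [3.142, 0.0, -3.039]
force: [-0.8, 0.1, -0.5]
gripper_width: 0.0852
```

Emit:
{"op": "servo_tool", "data": {
  "rows": [-0.5,0,0,0,0,0,0,-1,0,0,0,0,0,0,-1.5,0,0,0,0,0,0,-2,0,0,0,0,0,0,-2,0,0,0,0,0,0]
}}

```text
t: 5.25
eef_pos: [0.6002, -0.0333, 0.1538]
orientation: [-3.142, -0.003, -3.039]
force: [-5.9, -1.5, 3.7]
gripper_width: 0.0851
```

```bash
python3 - <<'E'
from h import *
st()
g=optics.grab_frame("side")
b=cv2.resize(g["image"][185:325,275:440,::-1],None,fx=4,fy=4,interpolation=cv2.INTER_CUBIC)
cv2.imwrite("pics/s3.png",b)
E
```

```text
t5.25 S [10.5  7.6] z 153.8 toolx ang -180.02 F_S [-6.  -0.8] 3.7 w 0.0851 q1,6 [-0.06 -0.16]
```

View pics/s3.png

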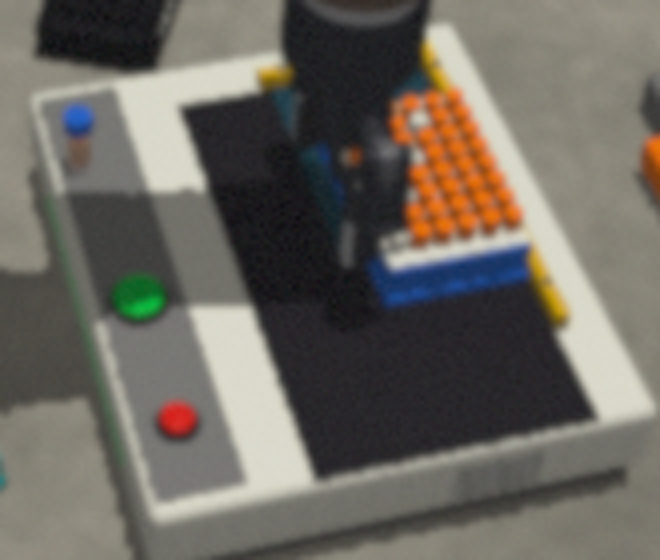

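The rack's far face is against the rail, with the force up to 6 N and motion stopped; in the side crop the blue wall ends at the yellow rail at (530,250). Now retreating, lifting, turning 90° and going to the rack's right side.

Emit:
{"op": "servo_tool", "data": {
  "rows": [7,0,0,0,0,0,0,20,0,0,0,0,0,0,22,0,-20,0,0,0,0,22,0,-45,0,0,0,0,22,0,-68,0,0,0,0]
}}

```text
t: 5.72
eef_pos: [0.5795, -0.0353, 0.2227]
orientation: [3.141, 0.001, -3.039]
force: [0.2, -0.2, 0.4]
gripper_width: 0.0855
```

Emit:
{"op": "servo_tool", "data": {
  "rows": [-14,-22,0,0,0,-7,0.5,-28,-44,0,0,0,-14,0.5,-42,-66,0,0,0,-21,0.5,-56,-88,0,0,0,-28,0.5,-69,-106,0,0,0,-35,0.5]
}}

```text
t: 6.13
eef_pos: [0.6604, -0.1353, 0.2224]
orientation: [-3.139, 0.002, -2.423]
force: [-0.1, -0.3, -0.2]
gripper_width: 0.0424
```

Emit:
{"op": "servo_tool", "data": {
  "rows": [0,0,0,0,0,-7,0.5,0,0,0,0,0,-14,0.5,0,0,0,0,0,-21,0.5,0,0,0,0,0,-28,0.5,0,0,0,0,0,-35,0.5]
}}

```text
t: 6.55
eef_pos: [0.6597, -0.1339, 0.2221]
orientation: [-3.14, 0.0, -1.811]
force: [-1.0, 0.6, -0.2]
gripper_width: 0.0427
```

Emit:
{"op": "servo_tool", "data": {
  "rows": [0,0,0,0,0,-7,0.5,0,0,0,0,0,-14,0.5,0,0,0,0,0,-20,0.5,0,0,0,0,0,-20,0.5,0,0,0,0,0,-20,0.5]
}}

```text
t: 6.97
eef_pos: [0.6595, -0.1338, 0.2221]
orientation: [-3.14, -0.0, -1.471]
force: [-0.1, 0.4, -0.4]
gripper_width: 0.0427
```

```bash
python3 - <<'E'
from h import *
st((57,-96),z=154)
f=optics.grab_frame("top")
a=cv2.resize(f["image"][145:285,265:420,::-1],(620,560),interpolation=cv2.INTER_CUBIC)
cv2.imwrite("pics/t4.png",a)
E
```

```text
t6.97 S [ 59.2 -98.4] z 222.1 toolx ang -90.17 F_S [-0.1  0.4] -0.4 w 0.0427 q1,6 [-0.2  -1.87]
tool shift mm [-2.4  2.3 68.1]
```

View pics/t4.png

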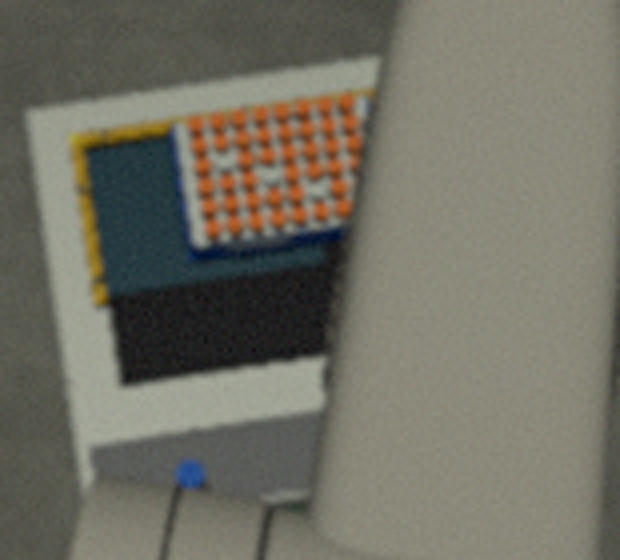

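The rack sits flush along the rail and square (crop x 180–370, y 95–250), with a gap to the left stop. Descending at its right side and pushing left.

Emit:
{"op": "servo_tool", "data": {
  "rows": [0,1,20,0,0,0,0.5,0,2,40,0,0,0,0.5,0,2,58,0,0,0,0.5,0,2,66,0,0,0,0.5,0,2,68,0,0,0,0.5]
}}

```text
t: 7.43
eef_pos: [0.656, -0.1337, 0.1516]
orientation: [3.138, 0.001, -1.469]
force: [-0.2, 0.6, -0.3]
gripper_width: 0.0428
```

Emit:
{"op": "servo_tool", "data": {
  "rows": [-5,0,0,0,0,0,0.5,-10,0,0,0,0,0,0.5,-15,0,0,0,0,0,0.5,-20,0,0,0,0,0,0.5,-25,0,0,0,0,0,0.5]
}}

```text
t: 7.85
eef_pos: [0.655, -0.1084, 0.1551]
orientation: [-3.14, -0.0, -1.468]
force: [0.1, 0.5, 0.9]
gripper_width: 0.0425
```

Emit:
{"op": "servo_tool", "data": {
  "rows": [-4,0,0,0,0,0,0.5,-8,0,0,0,0,0,0.5,-12,0,0,0,0,0,0.5,-16,0,0,0,0,0,0.5,-20,0,0,0,0,0,0.5]
}}

```text
t: 8.27
eef_pos: [0.6526, -0.0894, 0.1544]
orientation: [-3.141, -0.001, -1.469]
force: [0.2, -2.2, 2.0]
gripper_width: 0.0427
```

Emit:
{"op": "servo_tool", "data": {
  "rows": [-4,0,0,0,0,0,0.5,-8,0,0,0,0,0,0.5,-12,0,0,0,0,0,0.5,-16,0,0,0,0,0,0.5,-20,0,0,0,0,0,0.5]
}}

```text
t: 8.68
eef_pos: [0.6505, -0.0689, 0.1539]
orientation: [-3.142, 0.0, -1.468]
force: [-0.1, -2.3, 1.5]
gripper_width: 0.0425
```

```bash
python3 - <<'E'
from h import *
st()
g=optics.grab_frame("side")
cv2.imwrite("pics/s4.png",cv2.resize(g["image"][185:325,275:440,::-1],None,fx=4,fy=4,interpolation=cv2.INTER_CUBIC))
E
```

```text
t8.68 S [ 56.9 -32.9] z 153.9 toolx ang -90.02 F_S [-0.3 -2.3] 1.5 w 0.0425 q1,6 [-0.11 -1.78]
```

Emit:
{"op": "servo_tool", "data": {
  "rows": [-3,0,0,0,0,0,0.5,-6,0,0,0,0,0,0.5,-9,0,0,0,0,0,0.5,-12,0,0,0,0,0,0.5,-14,0,0,0,0,0,0.5]
}}

```text
t: 9.15
eef_pos: [0.6489, -0.0549, 0.1538]
orientation: [3.141, 0.0, -1.468]
force: [-0.7, -1.9, 1.6]
gripper_width: 0.0429
```

Emit:
{"op": "servo_tool", "data": {
  "rows": [-1,0,0,0,0,0,0.5,-2,0,0,0,0,0,0.5,-3,0,0,0,0,0,0.5,-4,0,0,0,0,0,0.5,-4,0,0,0,0,0,0.5]
}}

```text
t: 9.57
eef_pos: [0.6485, -0.0511, 0.1537]
orientation: [3.141, 0.0, -1.468]
force: [-0.4, -0.1, -0.2]
gripper_width: 0.0427
```

Emit:
{"op": "servo_tool", "data": {
  "rows": [-0.5,0,0,0,0,0,0.5,-1,0,0,0,0,0,0.5,-1.5,0,0,0,0,0,0.5,-2,0,0,0,0,0,0.5,-2,0,0,0,0,0,0.5]
}}

```text
t: 9.98
eef_pos: [0.6483, -0.0493, 0.1538]
orientation: [3.141, 0.0, -1.468]
force: [1.2, -0.3, -0.4]
gripper_width: 0.0429
```

Emit:
{"op": "servo_tool", "data": {
  "rows": [-0.5,0,0,0,0,0,0.5,-1,0,0,0,0,0,0.5,-1.5,0,0,0,0,0,0.5,-2,0,0,0,0,0,0.5,-2,0,0,0,0,0,0.5]
}}

```text
t: 10.4
eef_pos: [0.6484, -0.0485, 0.1541]
orientation: [-3.141, -0.002, -1.469]
force: [0.6, -4.8, -0.2]
gripper_width: 0.0428
```

Emit:
{"op": "servo_tool", "data": {
  "rows": [-0.5,0,0,0,0,0,0.5,-1,0,0,0,0,0,0.5,-1.5,0,0,0,0,0,0.5,-2,0,0,0,0,0,0.5,-2,0,0,0,0,0,0.5]
}}

```text
t: 10.82
eef_pos: [0.6485, -0.0482, 0.1545]
orientation: [-3.141, -0.006, -1.47]
force: [0.8, -9.3, 0.1]
gripper_width: 0.0429
```

```bash
python3 - <<'E'
from h import *
st()
g=optics.grab_frame("side")
cv2.imwrite("pics/s5.png",cv2.resize(g["image"][185:325,275:440,::-1],None,fx=4,fy=4,interpolation=cv2.INTER_CUBIC))
E
```

```text
t10.82 S [ 57.1 -12.1] z 154.5 toolx ang -90.12 F_S [-0.1 -9.3] 0.1 w 0.0429 q1,6 [-0.07 -1.74]
```

View pics/s5.png

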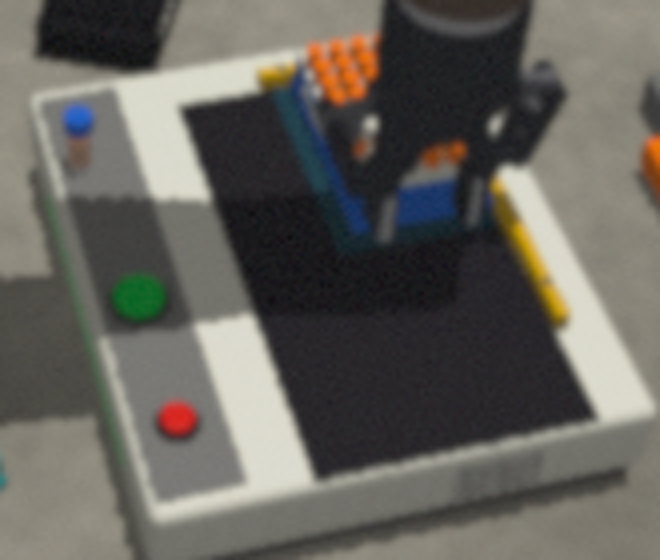

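The rack is against the left stop: 9 N, motion stopped, and TCP y is −12.1 against −11.7 expected. The far rail shows right beside it at (500,200). Backing off, lifting, then moving clear toward the key for a free look.

Emit:
{"op": "servo_tool", "data": {
  "rows": [4,0,0,0,0,0,0.5,15,0,0,0,0,0,0.5,22,0,-10,0,0,0,0.5,25,0,-45,0,0,0,0.5,25,0,-70,0,0,0,0.5]
}}

```text
t: 11.28
eef_pos: [0.6502, -0.0713, 0.2251]
orientation: [3.14, 0.001, -1.469]
force: [0.7, -0.5, 1.0]
gripper_width: 0.043
```

Emit:
{"op": "servo_tool", "data": {
  "rows": [0,40,0,0,0,0,0.8,0,80,0,0,0,0,1,0,120,0,0,0,0,1,0,155,0,0,0,0,1,0,170,0,0,0,0,1]
}}

```text
t: 11.7
eef_pos: [0.4768, -0.0878, 0.2244]
orientation: [3.138, 0.001, -1.469]
force: [-1.8, 0.5, 0.4]
gripper_width: 0.0003
```

```bash
python3 - <<'E'
from h import *
st((-112,-20),z=156)
f=optics.grab_frame("top");g=optics.grab_frame("side")
a=cv2.resize(f["image"][145:285,265:420,::-1],None,fx=3,fy=3,interpolation=cv2.INTER_CUBIC)
b=cv2.resize(g["image"][185:325,275:440,::-1],None,fx=2,fy=2,interpolation=cv2.INTER_CUBIC)
b=cv2.copyMakeBorder(b,0,a.shape[0]-b.shape[0],0,0,cv2.BORDER_CONSTANT)
cv2.imwrite("pics/s6.png",np.hstack([a,b]))
E
```

```text
t11.70 S [-117.8  -33.9] z 224.4 toolx ang -90.08 F_S [-1.7  0.7] 0.4 w 0.0003 q1,6 [-0.18 -1.85]
tool shift mm [-13.8  -6.   68.4]
```

View pics/s6.png

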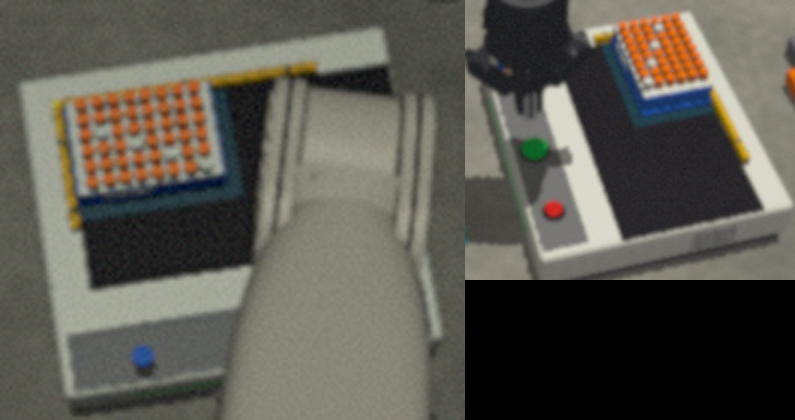

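The rack sits in the registration corner: in the top half it lies at x 66–225, y 84–197, touching the yellow rails. The jaws are shut and stand off the key. To be sure of the x contact, I'll give one light confirming touch toward the rail at mid-rack, then the key.

Emit:
{"op": "servo_tool", "data": {
  "rows": [-25,-25,0,0,0,0,1,-50,-50,0,0,0,0,1,-75,-75,0,0,0,0,1,-95,-98,0,0,0,0,1,-95,-98,0,0,0,0,1]
}}

```text
t: 12.22
eef_pos: [0.5742, 0.0211, 0.2243]
orientation: [-3.136, 0.002, -1.463]
force: [0.0, -0.7, 0.6]
gripper_width: -0.0
```

Emit:
{"op": "servo_tool", "data": {
  "rows": [0,0,20,0,0,0,1,0,0,40,0,0,0,1,0,0,58,0,0,0,1,0,0,68,0,0,0,1,0,0,68,0,0,0,1]
}}

```text
t: 12.63
eef_pos: [0.5683, 0.0167, 0.1535]
orientation: [3.137, 0.001, -1.468]
force: [0.5, 0.3, 0.1]
gripper_width: 0.0
```

Emit:
{"op": "servo_tool", "data": {
  "rows": [0,-4,0,0,0,0,1,0,-8,0,0,0,0,1,0,-12,0,0,0,0,1,0,-16,0,0,0,0,1,0,-18,0,0,0,0,1]
}}

```text
t: 13.05
eef_pos: [0.5885, 0.0187, 0.157]
orientation: [-3.139, -0.0, -1.468]
force: [0.7, -0.5, 0.2]
gripper_width: 0.0002
```

```bash
python3 -c "
from h import *
st((4.7,61),z=154)"
```

```text
t13.05 S [ 4.2 60.6] z 157.0 toolx ang -90.02 F_S [ 0.7 -0.5] 0.2 w 0.0002 q1,6 [ 0.03 -1.64]
tool shift mm [-0.4 -0.5  3. ]
```

Emit:
{"op": "servo_tool", "data": {
  "rows": [0,-0.5,0,0,0,0,1,0,-1,0,0,0,0,1,0,-1.5,0,0,0,0,1,0,-2,0,0,0,0,1,0,-2,0,0,0,0,1]
}}

```text
t: 13.47
eef_pos: [0.589, 0.0189, 0.1559]
orientation: [3.141, -0.0, -1.468]
force: [0.9, -0.2, 0.6]
gripper_width: 0.0002
```

Emit:
{"op": "servo_tool", "data": {
  "rows": [0,-0.5,0,0,0,0,1,0,-1,0,0,0,0,1,0,-1.5,0,0,0,0,1,0,-2,0,0,0,0,1,0,-2,0,0,0,0,1]
}}

```text
t: 13.88
eef_pos: [0.5912, 0.0191, 0.1559]
orientation: [-3.142, 0.0, -1.468]
force: [-0.8, -0.5, -0.7]
gripper_width: 0.0001
```

Emit:
{"op": "servo_tool", "data": {
  "rows": [0,-0.5,0,0,0,0,1,0,-1,0,0,0,0,1,0,-1.5,0,0,0,0,1,0,-2,0,0,0,0,1,0,-2,0,0,0,0,1]
}}

```text
t: 14.3
eef_pos: [0.592, 0.0191, 0.1559]
orientation: [3.139, -0.0, -1.468]
force: [-4.6, -0.4, 3.7]
gripper_width: -0.0001
```

Emit:
{"op": "servo_tool", "data": {
  "rows": [0,-0.5,0,0,0,0,1,0,-1,0,0,0,0,1,0,-1.5,0,0,0,0,1,0,-1.5,0,0,0,0,1,0,-1.5,0,0,0,0,1]
}}

```text
t: 14.72
eef_pos: [0.5922, 0.0191, 0.1559]
orientation: [3.136, -0.0, -1.468]
force: [-8.7, -0.6, 6.4]
gripper_width: -0.0
```

Emit:
{"op": "servo_tool", "data": {
  "rows": [0,4,0,0,0,0,1,0,15,0,0,0,0,1,0,25,-5,0,0,0,1,0,26,-40,0,0,0,1,0,26,-60,0,0,0,1]
}}

```text
t: 15.13
eef_pos: [0.5679, 0.0167, 0.2174]
orientation: [3.141, 0.0, -1.468]
force: [1.4, -0.4, -0.3]
gripper_width: -0.0003
```

```bash
python3 -c "
from h import *
st((-112,-20),z=158)"
```

```text
t15.13 S [-16.4  60.7] z 217.4 toolx ang -90.02 F_S [ 1.3 -0.6] -0.3 w -0.0003 q1,6 [ 0.03 -1.64]
tool shift mm [80.8 95.5 59.4]
```

Contact with the rail is firm: 8.7 N with no motion. Moving over the green key.

Emit:
{"op": "servo_tool", "data": {
  "rows": [20,24,0,0,0,0,1,40,48,0,0,0,0,1,60,72,0,0,0,0,1,80,95,0,0,0,0,1,80,95,0,0,0,0,1]
}}

```text
t: 15.55
eef_pos: [0.4787, -0.0752, 0.2162]
orientation: [3.139, -0.001, -1.472]
force: [-1.2, 0.6, 0.0]
gripper_width: 0.0001
```

Emit:
{"op": "servo_tool", "data": {
  "rows": [0,0,20,0,0,0,1,0,0,40,0,0,0,1,0,0,55,0,0,0,1,0,0,59,0,0,0,1,0,0,59,0,0,0,1]
}}

```text
t: 15.97
eef_pos: [0.4819, -0.0722, 0.1561]
orientation: [3.14, 0.001, -1.468]
force: [0.2, -0.1, -0.9]
gripper_width: -0.0001
```

```bash
python3 - <<'E'
from h import *
st((-112,-20),z=147)
f=optics.grab_frame("top");g=optics.grab_frame("side")
cv2.imwrite("pics/s7.png",cv2.resize(g["image"][185:325,275:440,::-1],None,fx=4,fy=4,interpolation=cv2.INTER_CUBIC))
E
```

```text
t15.97 S [-111.1  -18.9] z 156.1 toolx ang -90.01 F_S [ 0.2 -0.1] -0.9 w -0.0001 q1,6 [-0.15 -1.82]
tool shift mm [1.1 0.9 9.1]
```

View pics/s7.png

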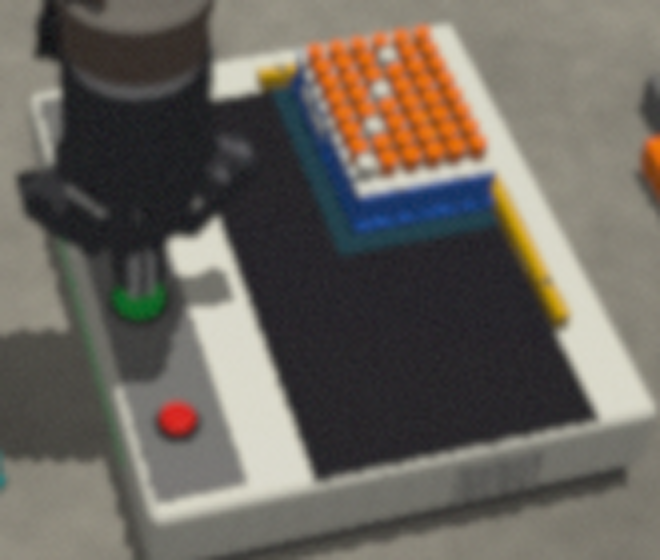

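The shut tips stand over the green key at (138,290), and the rack sits square against the rail. Pressing slowly.

Emit:
{"op": "servo_tool", "data": {
  "rows": [0,0,1.5,0,0,0,1,0,0,3,0,0,0,1,0,0,4.5,0,0,0,1,0,0,5.5,0,0,0,1,0,0,6,0,0,0,1]
}}

```text
t: 16.48
eef_pos: [0.4824, -0.0725, 0.151]
orientation: [-3.141, -0.0, -1.468]
force: [0.2, -0.1, 0.0]
gripper_width: -0.0001
```

Emit:
{"op": "servo_tool", "data": {
  "rows": [0,0,0.6,0,0,0,1,0,0,1.2,0,0,0,1,0,0,1.8,0,0,0,1,0,0,2.4,0,0,0,1,0,0,3,0,0,0,1]
}}

```text
t: 16.9
eef_pos: [0.4824, -0.0725, 0.1481]
orientation: [-3.141, -0.0, -1.468]
force: [-1.1, 0.9, 3.1]
gripper_width: -0.0
```

Emit:
{"op": "servo_tool", "data": {
  "rows": [0,0,0.5,0,0,0,1,0,0,1,0,0,0,1,0,0,1.5,0,0,0,1,0,0,2,0,0,0,1,0,0,2,0,0,0,1]
}}

```text
t: 17.32
eef_pos: [0.4825, -0.0725, 0.1466]
orientation: [-3.141, -0.0, -1.468]
force: [-2.3, -0.2, 8.4]
gripper_width: -0.0003
```

Emit:
{"op": "servo_tool", "data": {
  "rows": [0,0,0.5,0,0,0,1,0,0,1,0,0,0,1,0,0,1,0,0,0,1,0,0,1,0,0,0,1,0,0,1,0,0,0,1]
}}

```text
t: 17.73
eef_pos: [0.4825, -0.0726, 0.1465]
orientation: [-3.141, -0.0, -1.468]
force: [-4.6, 0.8, 13.9]
gripper_width: 0.0
```

Emit:
{"op": "servo_tool", "data": {
  "rows": [0,0,-4,0,0,0,1,0,0,-15,0,0,0,1,0,0,-45,0,0,0,1,0,0,-80,0,0,0,1,0,0,-100,0,0,0,1]
}}

```text
t: 18.15
eef_pos: [0.4833, -0.0727, 0.2475]
orientation: [-3.139, -0.001, -1.468]
force: [-0.1, 0.3, -0.1]
gripper_width: -0.0001
```

Emit:
{"op": "servo_tool", "data": {
  "rows": [20,30,0,0,0,0,1,40,60,0,0,0,0,1,60,90,0,0,0,0,1,80,120,0,0,0,0,1,100,150,0,0,0,0,1]
}}

```text
t: 18.57
eef_pos: [0.3421, -0.188, 0.2446]
orientation: [3.142, -0.0, -1.467]
force: [-0.6, -1.5, -0.3]
gripper_width: 0.0001
```

```bash
python3 - <<'E'
from h import *
st()
f=optics.grab_frame("top");g=optics.grab_frame("side")
a=cv2.resize(f["image"][145:285,265:420,::-1],None,fx=3,fy=3,interpolation=cv2.INTER_CUBIC)
b=cv2.resize(g["image"][185:325,275:440,::-1],None,fx=2,fy=2,interpolation=cv2.INTER_CUBIC)
b=cv2.copyMakeBorder(b,0,a.shape[0]-b.shape[0],0,0,cv2.BORDER_CONSTANT)
cv2.imwrite("pics/s8.png",np.hstack([a,b]))
E
```

```text
t18.57 S [-262.1 -119.7] z 244.6 toolx ang -89.96 F_S [-0.8 -1.4] -0.3 w 0.0001 q1,6 [-0.5  -2.18]
```

View pics/s8.png

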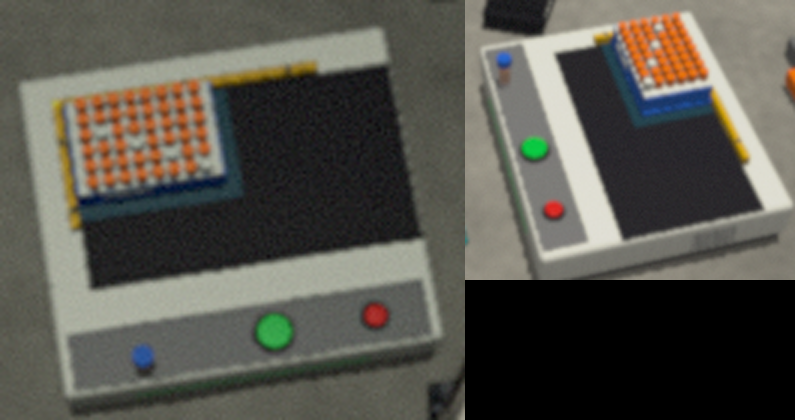

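The view is clear: rack in the corner (TL (64,103), TR (212,81) in the left half), key up, tube at (143,356) untouched. One numeric check, then handing in.

```bash
python3 - <<'E'
from h import *
f=pickle.load(open("top0.pkl","rb"))
c=lambda p,z:toS(cast(f,np.array(p)/3+[265,145]-.333,z)).round(1).tolist()
print("rim",c([[64,103],[212,81],[227,180],[80,195]],.1))
print("expected home x 19..105 y -3..125")
print("tube",c([[143,356]],.112),"was -121.6,91.8")
from plant import ticket
print(ticket.close_job())
E
```

```text
rim [[101.2, 123.3], [101.0, -1.7], [14.0, -0.2], [20.3, 121.5]]
expected home x 19..105 y -3..125
tube [[-123.4, 90.6]] was -121.6,91.8
the job is handed in; nothing more can be done
None
```

I pushed the orange-capped rack along the bed to the far rail, then to the left stop. A light re-touch confirmed the rail contact. I then pressed the green scan key, let it come back up, moved clear and handed in at about 18.6 s of the 51 s. No verdict was reported.

**Contact checks:**
- **Rack:** it stopped firmly at both faces, at about 9 N each. I did not re-touch the left stop after the final rail touch.
- **Scan key:** it bottomed out after about 4.5 mm of tool travel, with 14 N on the tool. In the last picture it shows uncovered and looks up.

**Camera checks:**
- **Rack position:** three of the four rim corners, picked by eye, fall within about 4 mm of home, near the limit of the pixels and calibration. The far edge reads about 4 mm short of the rail (x 101 against 105). That disagrees with the firm contact there, so I trusted the contact.
- **Squareness:** the fourth corner, at the shaded near-right end, reads 5 mm off. The camera could not confirm the 0.03 rad limit; squareness rests on the rail and stop contact.
- **Stray tube:** it reads within about 2 mm of its start and is upright.
- **Power key and bench items:** the power key was never approached. The tool was always well above bench height, but I took no final check of the bench items.

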